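Bring the eight-channel pipette round to the front of the carousel

ROBOT

A 6-joint arm with a two-finger parallel gripper is mounted at the origin on the work surface. World frame = base frame: x ahead of the robot, y to its left, z up, the work surface at z = 0. Lengths are in m, angles in degrees, forces in N, time in s.
With the tool pointing down it reaches from about 0.25 to 0.725 m from the base axis. Payload 9.7 kg.
Tool frame: the origin (TCP) lies midway between the tips of the shut fingers; the grasp point (between the pads) lies 19 mm behind it; x points along the fingers, y is the direction in which the jaws open and shut, and the axes are right-handed (so a half turn about x gives the same grasp; the last joint's range is limited). The gripper opens to 85 mm and grips with 20 to 120 N. Pads are 22 mm wide; open, the fingers measure 114 mm over their backs; the gripper's body (76 mm by 85 mm) begins 54 mm behind the grasp point. The pads swing forward as they close: fully open they stand 13 mm farther back than shut.
Start: joints at [66.807, 4.979, 10.078, 95.1, 0, 90], TCP at [0.217, 0.506, 0.207] pointing down, gripper open.
Joint ranges: [-179.16, 179.16], [-48.56, 103.87], [-65.8, 70.77], [-126.05, 130.52], [-82.76, 87.17], [-180, 180]. Speed limits (degrees/s): [127.2, 127.2, 147.25, 180, 180, 180].

INTERFACE

Orientations are given as [roll, pitch, yaw] about the fixed x, y, z axes, in that order (R = Rz(yaw) Ry(pitch) Rx(roll)).
In Python, from workcell import bot, cams gives the robot as it stands.
- The arm moves only by the tool apply_moves, never from a script. Its argument "commands" is a list of rows, each a list of 5 numbers: the shift along the tool's x, y, z in m, then the turn about the tool's x in rad, then the opening, from -1 (shut) to 1 (fully open). In form: [[tx, ty, tz, roll, hand], ...]. A call has 1 to 12 rows; each row is the pose to reach, as a shift and turn from the pose measured when the call began, along the tool's axes at that moment; what a row does not reach only later rows make up. A row lasts 1/10 s, in which the tool goes at most 50 mm and 8.59 degrees, less where a joint would pass 70% of its speed; a pose out of reach is approached as far as the arm can. A call with a gripper value outside its range is refused whole. The fingers move at their own pace and stop on an object; "newtons" is the grip in N (left out, the last holds). Time passes only in rows, so rows that repeat a pose let the fingers close. It gives the time, the measured TCP pose, the force and the opening at its end, in the units of the state.
- bot.get_obs(): the state, without advancing time (a new reading comes with each control period).
- cams.camera(name): name is "scene" or "top"; returns a dict with "frame" (420x560x3 uint8, blue, green, red), "depth" (420x560 float32, m along the optical axis (not along the pixel's ray), 0 where there is no reading), "camera_matrix" (3x3 intrinsics, pixels), "R" (3x3) and "t" (3): a world point X has camera coordinates R X + t. Camera axes: x right, y down, z forward; pixel columns grow to the right and rows downward; lengths in m; the calibration is good to about 2 mm. A picture is of the moment at which its call begins.
- bot.job_done(): hands the job in, once; it reports no verdict.
Trained networks look in the newest picture that a camera, given by its name, has taken for a name from the list of things; names that differ only in an ending like _2 or _b are one class to them, and where a whole thing is asked for, a point or a joint stands for the part that bears it (a point fixed in the world has none). Each returns a list of dicts, best first, with "confidence" (0 to 1); they miss things now and then, are a little off and sometimes report something else, mostly with a low value. They report only what shows in the picture. A call takes as long as a camera call.
- cams.spot_in(name, camera): "rect" ([left, top, right, bottom] in pixels, round what is visible of it).
The state is a dict: "time": time; "q": joint angles; "qd": joint speeds; "joint_efforts": joint torques, N m; "ee_pos": TCP position; "tcp_rot": TCP orientation; "wrist_force": force on the tool from outside, world axes, zero at the start; "torque": the same for the moment, N m; "opening": finger opening in m.
Only numpy, scipy, OpenCV 4.12 (cv2) and the standard library are available. Lean on these libraries where they do the work, as an engineer would, in place of code of your own. Each camera call takes 0.05 s, during which the arm holds its last target. There are 200 camera calls.

TASK

Bring the eight-channel pipette (the one with the wide, flat head) round to the front of the pipette carousel: push one of the carousel's arms round with a fingertip until that pipette hangs straight in front of the column, on the robot's side, and let the carousel come to rest there. Do not push on the pipettes themselves, lift them or unhook them, and do not knock the other things on the bench.

Things in the scene. Friction and masses are not known exactly. Their poses are not given: they have to be found in the camera images.
- stand: Heavy fixed foot and column of the pipette carousel: dark round foot 210 mm across, 34 mm high in the middle, upright column 26 mm across. Origin on the column's axis at table height. It is never turned: its -x side is the front, the robot's side of the table.
- carousel (a joint): Turning head on top of the column, about the column's vertical axis. Radians, 0 at the start of every run wherever its arms then stand, growing anticlockwise seen from above; turns two turns either way. Light friction of 0.06 N m (1 N at 65 mm from the axis); stays where it is left. Hub 60 mm across, its knob reaches 249 mm above the table.
- arm (a point): Middle of the top edge of the arm that carries the eight-channel pipette, 60 mm from the column's axis, 222 mm above the table. Six such straight arms, 60 degrees apart: each 10 mm wide, 22 mm deep (top edge 222, lower edge 200 mm up), free from 30 to 87 mm from the axis. Between neighbouring arms is free space, open from above. x points outwards along the arm.
- empty_cradle (a point): Middle of the one empty cradle, at the height of its prongs' top, 110 mm from the column's axis, 222 mm above the table; its arm is opposite the eight-channel pipette's. Each arm ends in such an outward-open fork: 44 mm wide, 87 to 131 mm from the axis, prongs 16 mm deep; a pipette hangs with its axis 110 mm from the column's.
- eight_channel: Loose eight-channel pipette hung upright in a cradle: flat head 90 mm wide (across its arm), 24 thick, at 33 to 78 mm above the origin, eight nozzles below. Handle 27 mm thick, shoulder 44 mm wide at 185 to 195, finger hook outwards to 40 mm off its axis, top at 222 (259 above the table). Origin on its axis at its lowest point, 37 mm above the table. x points outwards.
- pipette_a: Loose hand pipette hung upright in a cradle, shaped and held like eight_channel above the lower end; origin at its lowest point. Single-channel, slim shaft.
- pipette_b: Loose hand pipette hung upright in a cradle, shaped and held like eight_channel above the lower end; origin at its lowest point. Single-channel, medium shaft.
- pipette_c: Loose hand pipette hung upright in a cradle, shaped and held like eight_channel above the lower end; origin at its lowest point. Single-channel, thick shaft 21 mm across.
- pipette_d: Loose hand pipette hung upright in a cradle, shaped and held like eight_channel above the lower end; origin at its lowest point. Single-channel, slim shaft.
- tube_rack: Bystander: loose blue block rack with small capped tubes, 110 x 65 x 54 mm, beside the carousel on the +y side. Origin under its centre.
- reagent_bottle: Bystander: loose round bottle, 70 mm across, 140 mm high, beside the carousel on the -y side. Origin under its centre.
- flask: Bystander: loose conical glass flask, 80 mm across the foot, 102 mm high, behind the carousel. Origin under its centre.
- tip_box: Bystander: loose box of pipette tips, 122 x 82 x 67 mm, near the robot on the +y side. Origin under its centre.
- pcr_rack: Bystander: loose flat white 96-hole rack, 128 x 86 x 26 mm, near the robot on the -y side. Origin under its centre.
- timer: Bystander: loose bench timer, 65 x 65 x 20 mm, behind the carousel. Origin under its centre.
- wash_bottle: Bystander: loose plastic wash bottle, 64 mm across, 203 mm high with its bent spout, right rear. Origin under its centre.

How it is judged (in metres and radians):
On the way:
1. a finger pushes the carousel itself (an arm) and it turns (contact force between the fingers and carousel above 0.2 N and (velocity of joint carousel above 0.03 rad/s or velocity of joint carousel below -0.03 rad/s)), for 0.05 s.
At the end, for the whole second after the job is handed in: The eight-channel pipette hangs on the -x side of the column, its axis within 35 mm sideways (y) of the column's axis (18 degrees either way); the carousel is at rest (under 0.05 rad/s); all five pipettes hang upright in their cradles (tilt under 0.15 rad, lowest point 30 to 46 mm up) (x of eight_channel in the frame of stand below 0 m and y of eight_channel in the frame of stand between -0.035 and 0.035 m and velocity of joint carousel between -0.05 and 0.05 rad/s and height (world z) of eight_channel between 0.03 and 0.046 m and angle between each of eight_channel, pipette_a, pipette_b, pipette_c, pipette_d's own z axis and vertical below 0.15 rad and height (world z) of pipette_a between 0.03 and 0.046 m and height (world z) of pipette_b between 0.03 and 0.046 m and height (world z) of pipette_c between 0.03 and 0.046 m and height (world z) of pipette_d between 0.03 and 0.046 m); the robot touches nothing.
It fails at once if a pipette is lifted out of its cradle (height (world z) of any of eight_channel, pipette_a, pipette_b, pipette_c, pipette_d above 0.052 m).
It fails at once if a pipette is unhooked, dropped or knocked askew (height (world z) of any of eight_channel, pipette_a, pipette_b, pipette_c, pipette_d below 0.025 m or angle between any of eight_channel, pipette_a, pipette_b, pipette_c, pipette_d's own z axis and vertical above 0.4 rad).
It fails at once if the fingers push on a pipette (over 4 N) instead of on the carousel (contact force between the fingers and eight_channel above 4 N or contact force between the fingers and pipette_a above 4 N or contact force between the fingers and pipette_b above 4 N or contact force between the fingers and pipette_c above 4 N or contact force between the fingers and pipette_d above 4 N).
It fails at once if something else on the bench is shifted more than 15 mm or tipped (distance of any of tube_rack, reagent_bottle, flask, tip_box, pcr_rack, timer, wash_bottle from where it was at the start of the episode above 0.015 m or angle between any of tube_rack, reagent_bottle, flask, tip_box, pcr_rack, timer, wash_bottle's own z axis and vertical above 0.3 rad).
It fails at once if the arm knocks hard (over 15 N) against the carousel's column or foot (contact force between any of the arm, the fingers and stand above 15 N).
It also fails if it takes over 48 s, if anything falls off the work surface, if the arm or the gripper's body presses on something with over 40 N, if the wrist force passes 120 N, or if a joint passes its speed limit or range.

## Working session

There is one attempt and no reset: what is moved stays moved. The work goes in short steps, Python scripts to look and compute and a tool call to move; the robot and the scene stay as the last step left them, time stands still between calls to the robot, and variables do not carry over. Pictures are saved under pics/ and viewed, about 8 in all and at most 12, crops included, and the job is handed in when it is done.

Besides the shell and the picture viewer there is one more tool, called by a JSON object that holds its "op" and its "data", one argument or row to a line. apply_moves: Moves the arm, as the interface text tells. Its arguments: {"type":"object","properties":{"commands":{"type":"array"},"newtons":{"type":"number"}},"required":["commands"]}

```bash
mkdir -p pics
cat > h.py <<'E'
from workcell import bot, cams
import numpy as np, cv2
def world(c,u,v,z=None):
    K=c["camera_matrix"];R=np.array(c["R"]);t=np.array(c["t"])
    r=np.linalg.inv(K)@np.array([u,v,1.0])
    if z is None: return R.T@(r*c["depth"][int(v),int(u)]-t)
    o=-R.T@t; d=R.T@r
    return o+d*(z-o[2])/d[2]
def cloud(c):
    K=c["camera_matrix"];h,w=c["depth"].shape
    v,u=np.mgrid[:h,:w]; d=c["depth"]
    P=np.stack([u,v,np.ones_like(u)],-1)@np.linalg.inv(K).T*d[...,None]
    return (P-np.array(c["t"]))@np.array(c["R"])
E
python3 - <<'E'
from h import *
o=bot.get_obs();print(o)
for n in("scene","top"):
    c=cams.camera(n);cv2.imwrite(f"pics/{n}1.png",c["frame"]);print(n,(-np.array(c["R"]).T@c["t"]).round(3))
    for k in("stand","carousel","arm","empty_cradle","eight_channel","tube_rack","reagent_bottle"):
        print(k,[(np.round(x["rect"]).tolist(),round(x["confidence"],2)) for x in cams.spot_in(k,n)][:3])
    if n=="top":
        P=cloud(c);m=(P[...,2]>.24)&(P[...,2]<.255)&(c["depth"]>0)
        np.save("P.npy",P)
E
```

```text
{'time': 0.0, 'q': array([6.68063679e+01, 5.01096420e+00, 1.00349880e+01, 9.50986040e+01,
       3.52325860e-03, 9.00009365e+01]), 'qd': array([ 0.02068913,  0.01165207, -0.01490389,  0.05371051, -0.01191377,
        0.09729678]), 'joint_efforts': array([ 2.38837119e-04, -5.20383918e+01,  4.64801002e+01,  1.64500420e-02,
       -7.55460292e-05, -9.87996202e-06]), 'ee_pos': array([0.21649537, 0.50532499, 0.20588917]), 'tcp_rot': array([ -92.7037727 ,   89.92533662, -115.89834359]), 'wrist_force': array([ 0.59198684, -0.31380391,  0.47749458]), 'torque': array([-0.00496777,  0.00366519, -0.04724161]), 'opening': 0.08565215694939325}
scene [1.011 0.514 1.256]
stand [([252.0, 242.0, 320.0, 300.0], 0.57)]
carousel [([239.0, 210.0, 334.0, 274.0], 0.74)]
arm [([242.0, 207.0, 335.0, 276.0], 0.94)]
empty_cradle [([242.0, 206.0, 332.0, 275.0], 0.76)]
eight_channel [([234.0, 225.0, 255.0, 274.0], 0.73), ([258.0, 258.0, 274.0, 286.0], 0.57)]
tube_rack [([334.0, 294.0, 383.0, 328.0], 0.63)]
reagent_bottle [([222.0, 196.0, 246.0, 229.0], 0.67)]
top [ 0.351 -0.03   1.235]
stand [([216.0, 159.0, 288.0, 233.0], 0.86)]
carousel [([190.0, 125.0, 295.0, 235.0], 0.77), ([183.0, 161.0, 208.0, 188.0], 0.67)]
arm [([186.0, 124.0, 302.0, 236.0], 0.93)]
empty_cradle [([187.0, 131.0, 301.0, 235.0], 0.57)]
eight_channel []
tube_rack [([139.0, 188.0, 175.0, 237.0], 0.96)]
reagent_bottle [([327.0, 177.0, 358.0, 208.0], 0.64)]
```

Run:
```python
import cv2,numpy as np
a=cv2.imread("pics/top1.png");b=cv2.imread("pics/scene1.png")
A=cv2.resize(a[100:260,130:370],None,fx=3.3,fy=3.3,interpolation=2)
B=cv2.resize(b[170:340,180:420],None,fx=3.3,fy=3.3,interpolation=2)
cv2.imwrite("pics/topc.png",A);cv2.imwrite("pics/scenec.png",B)
P=np.load("P.npy")
for lo,hi in((.242,.252),(.195,.228),(.25,.27)):
    m=(P[...,2]>lo)&(P[...,2]<hi);m[:,:180]=0;m[:,320:]=0
    n,l,s,c=cv2.connectedComponentsWithStats(m.astype(np.uint8))
    print(lo,[(s[i,4],c[i].round().tolist(),np.median(P[l==i],0).round(3).tolist()) for i in range(1,n) if s[i,4]>8])
```

```text
0.242 [(np.int32(67), [229.0, 133.0], [0.693, 0.111, 0.246]), (np.int32(61), [274.0, 143.0], [0.669, 0.008, 0.246]), (np.int32(61), [196.0, 167.0], [0.611, 0.184, 0.246]), (np.int32(202), [241.0, 176.0], [0.592, 0.082, 0.246]), (np.int32(9), [285.0, 183.0], [0.576, -0.018, 0.249]), (np.int32(56), [289.0, 188.0], [0.563, -0.029, 0.245]), (np.int32(68), [255.0, 222.0], [0.485, 0.049, 0.245])]
0.195 [(np.int32(1731), [239.0, 180.0], [0.588, 0.093, 0.222]), (np.int32(12), [298.0, 183.0], [0.582, -0.047, 0.223]), (np.int32(20), [292.0, 198.0], [0.546, -0.036, 0.221]), (np.int32(13), [266.0, 228.0], [0.477, 0.026, 0.222]), (np.int32(12), [250.0, 233.0], [0.464, 0.061, 0.223]), (np.int32(872), [285.0, 408.0], [0.084, -0.018, 0.214])]
0.25 [(np.int32(49), [228.0, 131.0], [0.696, 0.114, 0.258]), (np.int32(51), [273.0, 141.0], [0.671, 0.01, 0.259]), (np.int32(50), [194.0, 164.0], [0.617, 0.188, 0.258]), (np.int32(52), [287.0, 185.0], [0.569, -0.023, 0.258]), (np.int32(52), [254.0, 220.0], [0.488, 0.05, 0.258])]
```

View pics/topc.png

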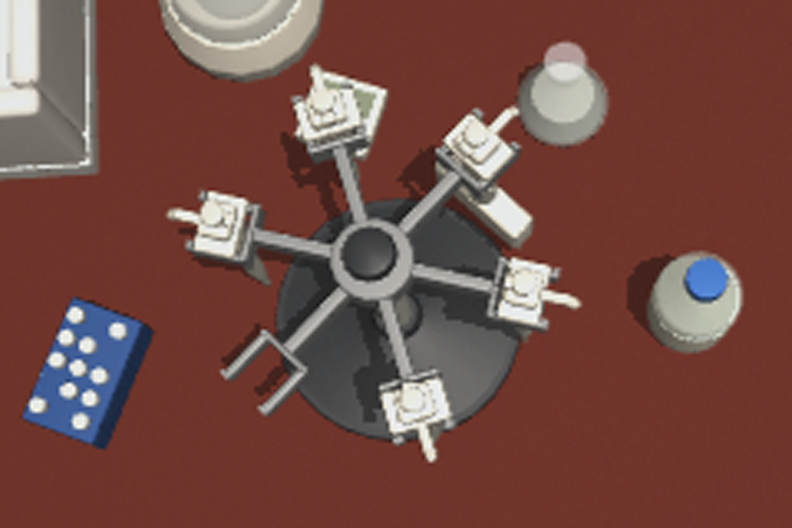

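View pics/scenec.png

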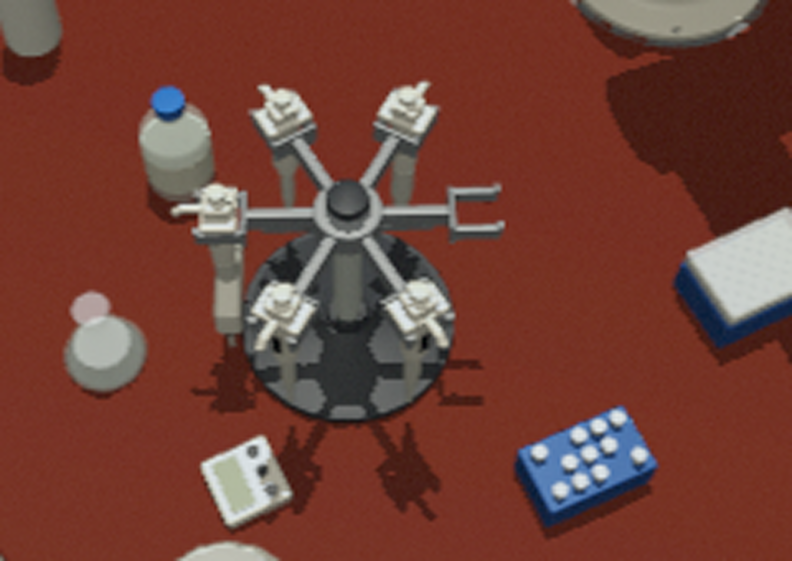

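The eight-channel pipette sits at crop (477,145) in the top view, far right, at world (0.671, 0.010). The column axis is at about (0.592, 0.082), so its arm points to −42°. The empty cradle is at crop (270,370), opposite, which agrees. The carousel therefore has to turn clockwise by about 137°. I'll push the arm at −102° from the −72° gap.

```bash
cat >> h.py <<'E'
from scipy.spatial.transform import Rotation as Ro
A=np.array([.592,.082])
def pose():
    o=bot.get_obs();return o,np.array(o["ee_pos"]),Ro.from_euler("xyz",o["tcp_rot"],degrees=True).as_matrix()
def rows(targets):
    """targets: (phi deg, r, z): finger place about the column, jaws tangential"""
    o,p,R=pose();j0=np.degrees(np.arctan2(R[1,1],R[0,1]))
    print("q",o["q"].round(1),"p",p.round(3),"jaw",j0.round(1),"x",R[:,0].round(3))
    for phi,r,z in targets:
        f=np.radians(phi);t=np.array([*(A+r*np.array([np.cos(f),np.sin(f)])),z])
        d=R.T@(t-p);roll=(j0-(phi+90)+90)%180-90
        print([*d.round(3).tolist(),round(np.radians(roll),3),-1],"w",t.round(3),"roll deg",round(roll))
E
python3 -c "
from h import *
rows([(-72,.058,.36),(-72,.058,.204),(-220,.058,.204)])"
```

```text
q [66.8  5.  10.1 95.1  0.  90. ] p [0.217 0.506 0.207] jaw 66.8 x [-0.  0. -1.]
[-0.153, -0.285, 0.55, np.float64(0.852), -1] w [0.61  0.027 0.36 ] roll deg 49
[0.003, -0.285, 0.55, np.float64(0.852), -1] w [0.61  0.027 0.204] roll deg 49
[0.003, -0.225, 0.456, np.float64(0.293), -1] w [0.548 0.119 0.204] roll deg 17
```

{"op": "apply_moves", "data": {
  "commands": [
    [-0.045, 0, 0, -0.14, -1],
    [-0.09, 0, 0, -0.28, -1],
    [-0.135, 0, 0, -0.42, -1],
    [-0.153, -0.022, 0.042, -0.56, -1],
    [-0.153, -0.044, 0.084, -0.7, -1],
    [-0.153, -0.066, 0.127, -0.84, -1],
    [-0.153, -0.088, 0.169, -0.98, -1],
    [-0.153, -0.11, 0.212, -1.12, -1],
    [-0.153, -0.132, 0.254, -1.26, -1],
    [-0.153, -0.154, 0.296, -1.4, -1],
    [-0.153, -0.175, 0.339, -1.54, -1],
    [-0.153, -0.197, 0.381, -1.68, -1]
  ],
  "newtons": 20
}}

```text
time: 2.0
ee_pos: [0.4741, 0.1928, 0.3598]
tcp_rot: [-41.9, 90.0, 28.1]
wrist_force: [0.3, 0.8, 1.3]
opening: -0.0
```

```bash
python3 -c "
from h import *
rows([(-72,.058,.36),(-72,.058,.204)])"
```

```text
q [ 22.1   6.6  29.7 113.    0.  -47.9] p [0.474 0.193 0.36 ] jaw 160.0 x [ 0.001  0.    -1.   ]
[-0.0, -0.184, -0.11, np.float64(-0.663), -1] w [0.61  0.027 0.36 ] roll deg -38
[0.156, -0.184, -0.11, np.float64(-0.663), -1] w [0.61  0.027 0.204] roll deg -38
```

{"op": "apply_moves", "data": {
  "commands": [
    [0, -0.037, -0.022, -0.14, -1],
    [0, -0.074, -0.044, -0.28, -1],
    [0, -0.11, -0.066, -0.42, -1],
    [0, -0.147, -0.088, -0.56, -1],
    [0, -0.184, -0.11, -0.663, -1],
    [0, -0.184, -0.11, -0.663, -1],
    [0.03, -0.184, -0.11, -0.663, -1],
    [0.06, -0.184, -0.11, -0.663, -1],
    [0.09, -0.184, -0.11, -0.663, -1],
    [0.09, -0.184, -0.11, -0.663, -1]
  ]
}}

```text
time: 3.0
ee_pos: [0.6076, 0.0268, 0.2654]
tcp_rot: [71.3, 89.6, 179.2]
wrist_force: [-0.3, 0.5, -0.3]
opening: -0.0002
```

```bash
python3 -c "
from h import *
rows([(-72,.058,.204)])
c=cams.camera('scene');cv2.imwrite('pics/s2.png',cv2.resize(c['frame'][150:320,180:420],None,fx=3.3,fy=3.3,interpolation=2))"
```

```text
q [   2.5   15.9   29.3  103.8    0.  -105.5] p [0.608 0.027 0.265] jaw -162.0 x [-0.007  0.    -1.   ]
[0.061, -0.003, -0.001, np.float64(-0.0), -1] w [0.61  0.027 0.204] roll deg 0
```

View pics/s2.png

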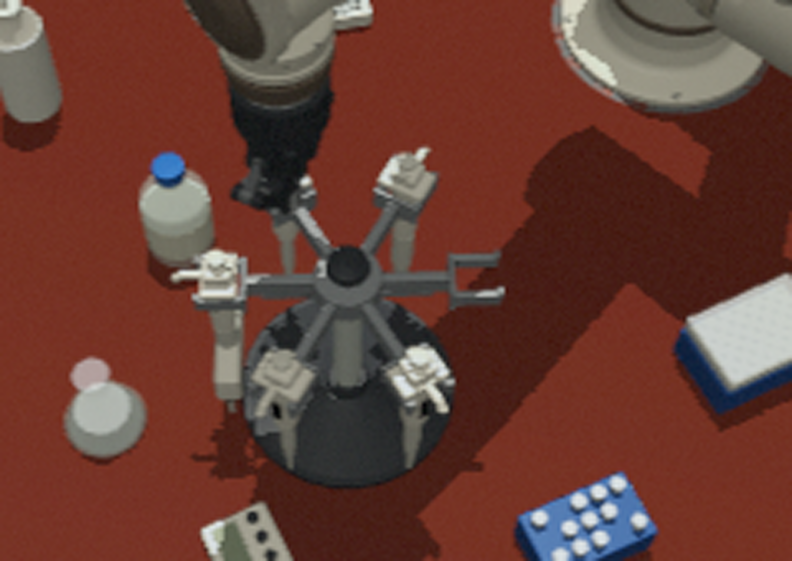

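The shut fingers are at crop (265,190), above the gap between the eight-channel arm on the left and the arm at the upper left. Nothing has been disturbed. Next I'll go down.

{"op": "apply_moves", "data": {
  "commands": [
    [0.02, -0.002, 0, 0, -1],
    [0.04, -0.002, 0, 0, -1],
    [0.06, -0.003, 0, 0, -1],
    [0.06, -0.003, 0, 0, -1]
  ]
}}

```text
time: 3.45
ee_pos: [0.6109, 0.0281, 0.2087]
tcp_rot: [68.0, 89.8, 176.0]
wrist_force: [-0.9, 0.4, 0.0]
opening: 0.0002
```

```bash
python3 -c "
from h import *
print(bot.get_obs()['wrist_force'])
rows([(-72-3.5*i,.058,.204) for i in range(1,13)])"
```

```text
[-0.91190797  0.41153706  0.01333274]
q [   2.6   14.    20.6   96.8    0.  -105.4] p [0.611 0.028 0.209] jaw -162.0 x [-0.004  0.    -1.   ]
[0.005, 0.005, -0.001, np.float64(0.061), -1] w [0.607 0.026 0.204] roll deg 3
[0.005, 0.008, -0.0, np.float64(0.122), -1] w [0.603 0.025 0.204] roll deg 7
[0.005, 0.012, 0.0, np.float64(0.183), -1] w [0.6   0.024 0.204] roll deg 10
[0.005, 0.015, 0.001, np.float64(0.244), -1] w [0.596 0.024 0.204] roll deg 14
[0.005, 0.019, 0.002, np.float64(0.305), -1] w [0.593 0.024 0.204] roll deg 17
[0.005, 0.022, 0.003, np.float64(0.366), -1] w [0.589 0.024 0.204] roll deg 21
[0.005, 0.025, 0.004, np.float64(0.427), -1] w [0.585 0.024 0.204] roll deg 24
[0.005, 0.029, 0.006, np.float64(0.488), -1] w [0.582 0.025 0.204] roll deg 28
[0.005, 0.032, 0.008, np.float64(0.55), -1] w [0.578 0.026 0.204] roll deg 31
[0.005, 0.035, 0.01, np.float64(0.611), -1] w [0.575 0.027 0.204] roll deg 35
[0.005, 0.037, 0.012, np.float64(0.672), -1] w [0.572 0.028 0.204] roll deg 38
[0.005, 0.04, 0.014, np.float64(0.733), -1] w [0.568 0.029 0.204] roll deg 42
```

{"op": "apply_moves", "data": {
  "commands": [
    [0.005, 0.005, -0.001, 0.061, -1],
    [0.005, 0.008, 0, 0.122, -1],
    [0.005, 0.012, 0, 0.183, -1],
    [0.005, 0.015, 0.001, 0.244, -1],
    [0.005, 0.019, 0.002, 0.305, -1],
    [0.005, 0.022, 0.003, 0.366, -1],
    [0.005, 0.025, 0.004, 0.427, -1],
    [0.005, 0.029, 0.006, 0.488, -1],
    [0.005, 0.032, 0.008, 0.55, -1],
    [0.005, 0.035, 0.01, 0.611, -1],
    [0.005, 0.037, 0.012, 0.672, -1],
    [0.005, 0.04, 0.014, 0.733, -1]
  ]
}}

```text
time: 4.65
ee_pos: [0.5693, 0.0293, 0.2072]
tcp_rot: [24.7, 90.0, 90.5]
wrist_force: [-1.0, -0.3, -0.2]
opening: -0.0002
```

```bash
python3 -c "
from h import *
print(bot.get_obs()['wrist_force'])
rows([(-114-3.5*i,.058,.204) for i in range(1,13)])
c=cams.camera('scene');cv2.imwrite('pics/s3.png',cv2.resize(c['frame'][150:320,180:420],None,fx=3.3,fy=3.3,interpolation=2))"
```

```text
[-1.04131173 -0.29976264 -0.15610564]
q [  2.9   7.8  13.2  95.4   0.  -62.9] p [0.569 0.029 0.207] jaw 155.8 x [-0.  0. -1.]
[0.003, 0.004, -0.001, np.float64(0.058), -1] w [0.565 0.031 0.204] roll deg 3
[0.003, 0.008, -0.0, np.float64(0.119), -1] w [0.562 0.032 0.204] roll deg 7
[0.003, 0.011, 0.0, np.float64(0.18), -1] w [0.559 0.034 0.204] roll deg 10
[0.003, 0.015, 0.001, np.float64(0.242), -1] w [0.556 0.036 0.204] roll deg 14
[0.003, 0.018, 0.002, np.float64(0.303), -1] w [0.554 0.039 0.204] roll deg 17
[0.003, 0.022, 0.003, np.float64(0.364), -1] w [0.551 0.041 0.204] roll deg 21
[0.003, 0.025, 0.005, np.float64(0.425), -1] w [0.549 0.044 0.204] roll deg 24
[0.003, 0.028, 0.006, np.float64(0.486), -1] w [0.546 0.046 0.204] roll deg 28
[0.003, 0.031, 0.008, np.float64(0.547), -1] w [0.544 0.049 0.204] roll deg 31
[0.003, 0.034, 0.01, np.float64(0.608), -1] w [0.542 0.052 0.204] roll deg 35
[0.003, 0.037, 0.012, np.float64(0.669), -1] w [0.541 0.055 0.204] roll deg 38
[0.003, 0.04, 0.014, np.float64(0.73), -1] w [0.539 0.058 0.204] roll deg 42
```

View pics/s3.png

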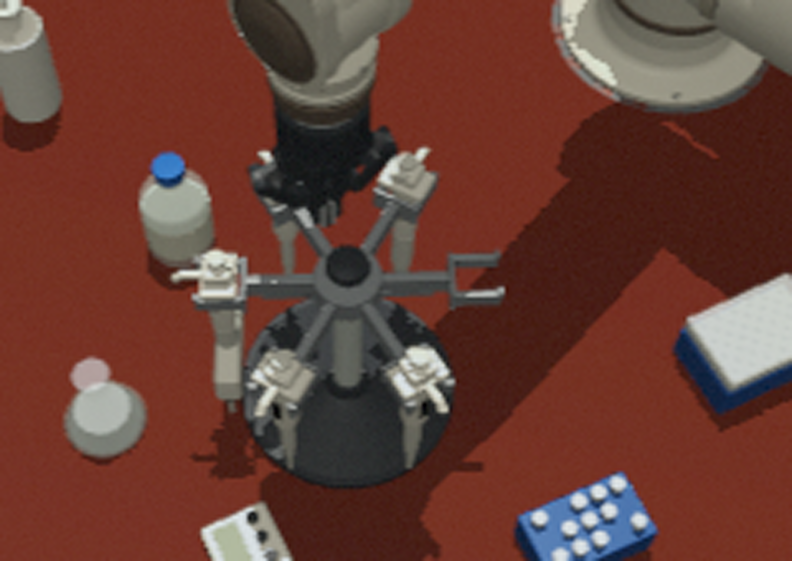

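```bash
python3 -c "
from h import *
o,p,R=pose()
for n in ('scene','top'):
    c=cams.camera(n);im=c['frame'].copy()
    Rc=np.array(c['R'])
    def pr(X):
        q=c['camera_matrix']@(Rc@X+c['t']);return tuple((q[:2]/q[2]*3.3).round().astype(int)) 
    u0,v0=(180,150) if n=='scene' else (130,100)
    off=np.array([u0,v0])*3.3
    im=cv2.resize(im[v0:v0+170,u0:u0+240],None,fx=3.3,fy=3.3,interpolation=2)
    def dot(X,col):
        q=np.array(pr(np.array(X)))-off; cv2.circle(im,tuple(int(a) for a in q),3,col,-1)
    dot(p,(0,0,255))
    for a in range(-102,258,60):
        f=np.radians(a-.4);dot([*(A+.06*np.array([np.cos(f),np.sin(f)])),.222],(0,255,0))
        dot([*(A+.06*np.array([np.cos(f),np.sin(f)])),.2],(255,255,0))
    cv2.imwrite(f'pics/{n}4.png',im)
"
```

```text
(no output)
```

View pics/scene4.png

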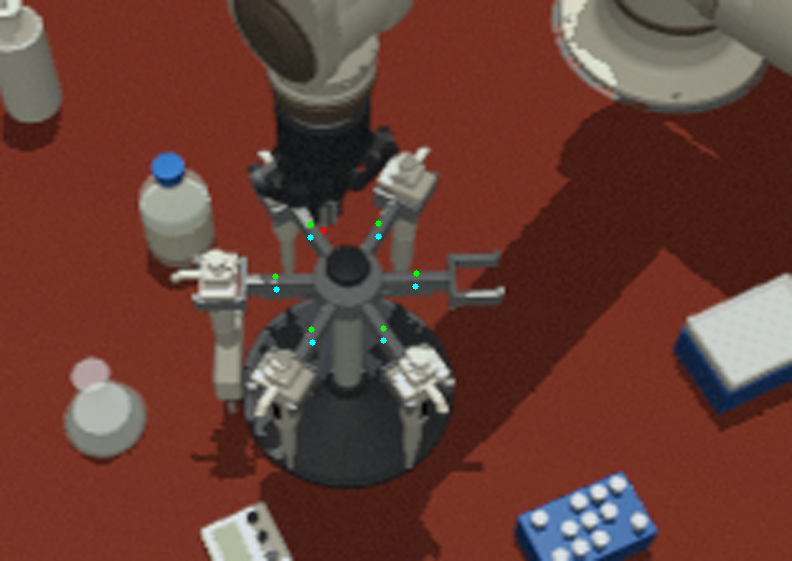

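View pics/top4.png

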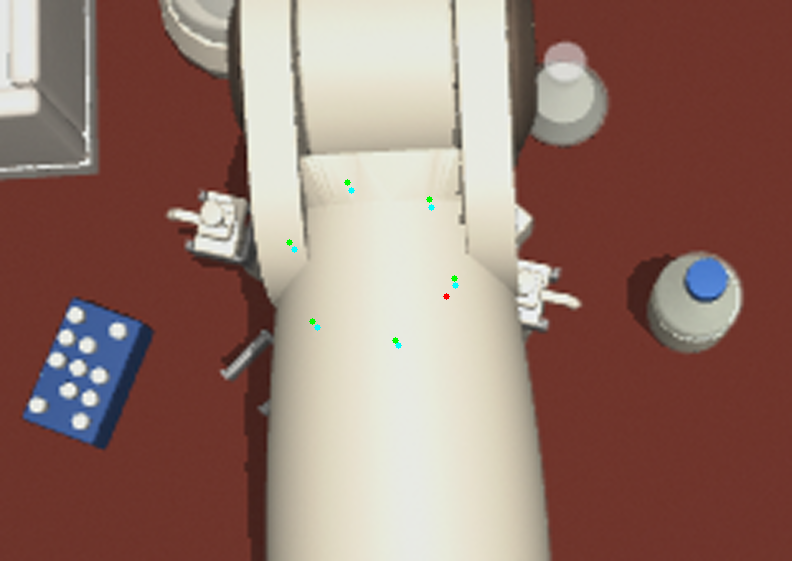

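```bash
python3 -c "
from h import *
o,p,R=pose();print(p)
c=cams.camera('scene');P=cloud(c)
f=c['frame'][195:235,255:305]
cv2.imwrite('pics/z5.png',cv2.resize(f,None,fx=14,fy=14,interpolation=0))
for v in range(204,230):
    print(v,[tuple((P[v,u]*1000).round().astype(int)) for u in range(272,285,2)])
"
```

```text
[0.56925591 0.02924033 0.20649519]
204 [(np.int64(593), np.int64(33), np.int64(318)), (np.int64(594), np.int64(43), np.int64(329)), (np.int64(587), np.int64(43), np.int64(322)), (np.int64(583), np.int64(47), np.int64(322)), (np.int64(567), np.int64(37), np.int64(295)), (np.int64(571), np.int64(49), np.int64(312)), (np.int64(564), np.int64(50), np.int64(307))]
205 [(np.int64(592), np.int64(33), np.int64(312)), (np.int64(591), np.int64(39), np.int64(318)), (np.int64(587), np.int64(42), np.int64(317)), (np.int64(581), np.int64(45), np.int64(314)), (np.int64(561), np.int64(31), np.int64(278)), (np.int64(572), np.int64(50), np.int64(310)), (np.int64(564), np.int64(50), np.int64(301))]
206 [(np.int64(583), np.int64(22), np.int64(287)), (np.int64(592), np.int64(41), np.int64(315)), (np.int64(587), np.int64(43), np.int64(312)), (np.int64(582), np.int64(45), np.int64(310)), (np.int64(566), np.int64(36), np.int64(283)), (np.int64(572), np.int64(50), np.int64(304)), (np.int64(566), np.int64(52), np.int64(300))]
207 [(np.int64(584), np.int64(23), np.int64(283)), (np.int64(590), np.int64(38), np.
[... 6713 characters left out ...]
5)), (np.int64(590), np.int64(77), np.int64(248))]
228 [(np.int64(520), np.int64(-56), np.int64(1)), (np.int64(515), np.int64(-51), np.int64(0)), (np.int64(511), np.int64(-45), np.int64(3)), (np.int64(598), np.int64(60), np.int64(231)), (np.int64(601), np.int64(72), np.int64(249)), (np.int64(596), np.int64(75), np.int64(247)), (np.int64(592), np.int64(79), np.int64(247))]
229 [(np.int64(522), np.int64(-53), np.int64(-1)), (np.int64(517), np.int64(-48), np.int64(0)), (np.int64(512), np.int64(-44), np.int64(-1)), (np.int64(598), np.int64(61), np.int64(226)), (np.int64(602), np.int64(73), np.int64(246)), (np.int64(598), np.int64(77), np.int64(246)), (np.int64(595), np.int64(83), np.int64(250))]
```

View pics/z5.png

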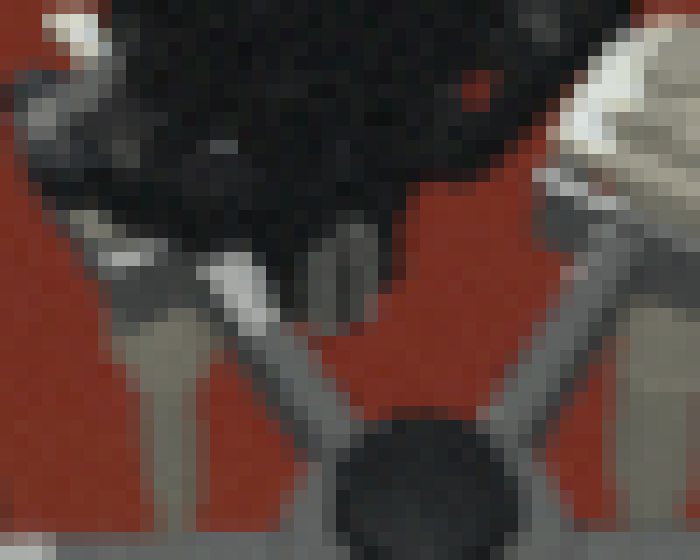

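The fingertip's lower end reads about z = 0.232 in the depth image. It shows no arm behind it, so it passed over the arm and the carousel has not turned. The real tip looks roughly 25 mm higher than the reported TCP. I'll raise the arm and measure the gripper's true profile.

{"op": "apply_moves", "data": {
  "commands": [
    [-0.04, 0, 0, 0, -1],
    [-0.08, 0, 0, 0, -1],
    [-0.12, 0, 0, 0, -1],
    [-0.15, 0, 0, 0, -1],
    [-0.15, 0, 0, 0, -1]
  ]
}}

```text
time: 5.35
ee_pos: [0.57, 0.0291, 0.3611]
tcp_rot: [-59.2, 89.6, 7.0]
wrist_force: [0.2, -0.3, -0.2]
opening: 0.0002
```

```bash
python3 -c "
from h import *
o,p,R=pose();print(p)
c=cams.camera('scene');P=cloud(c)
d=P-p; m=(np.hypot(d[...,0],d[...,1])<.09)&(P[...,2]>.3)
Q=d[m]@R*1000   # tool axes
for a in range(30,-130,-8):
    s=Q[(Q[:,0]<a)&(Q[:,0]>=a-8)]
    if len(s): print('along',a,len(s),'y',s[:,1].min().round(),s[:,1].max().round(),'z',s[:,2].min().round(),s[:,2].max().round())
print(R.round(2).tolist())
f=c['frame'];u=np.argwhere(m);print(u.min(0),u.max(0))
r0,c0=np.maximum(u.min(0)-10,0);cv2.imwrite('pics/z6.png',cv2.resize(f[r0:r0+60,c0:c0+75],None,fx=10,fy=10,interpolation=2))
"
```

```text
[0.57003133 0.02913371 0.36108069]
along -26 12 y -10.0 15.0 z 7.0 14.0
along -34 21 y -13.0 14.0 z -2.0 14.0
along -42 22 y -13.0 14.0 z -0.0 15.0
along -50 23 y -12.0 14.0 z -1.0 14.0
along -58 18 y -13.0 7.0 z 3.0 15.0
along -66 40 y -27.0 30.0 z -7.0 16.0
along -74 93 y -33.0 37.0 z -11.0 17.0
along -82 59 y -42.0 46.0 z -8.0 18.0
along -90 72 y -47.0 51.0 z -10.0 20.0
along -98 74 y -54.0 59.0 z 0.0 20.0
along -106 94 y -60.0 61.0 z 4.0 21.0
along -114 149 y -60.0 61.0 z -12.0 22.0
along -122 77 y -51.0 51.0 z -3.0 23.0
[[0.01, -0.91, 0.4], [0.0, 0.4, 0.91], [-1.0, -0.01, 0.0]]
[  0 233] [186 324]
```

View pics/z6.png

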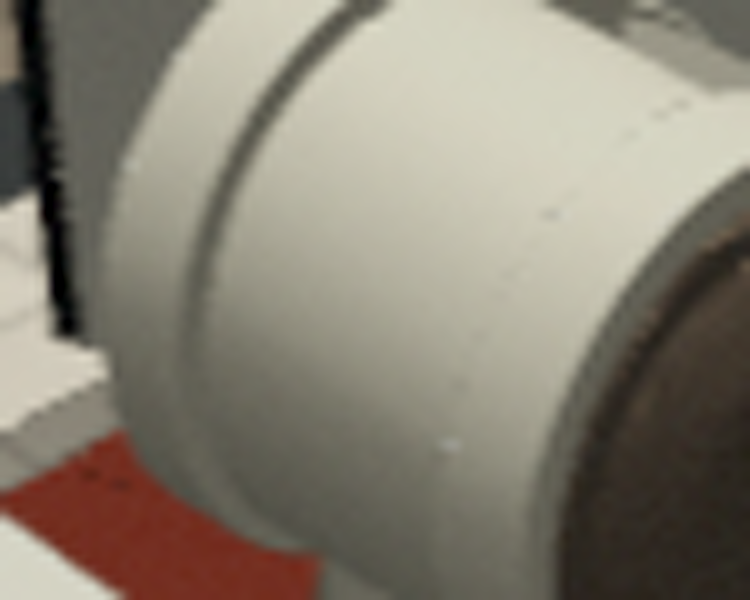

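The profile in tool axes shows the real fingertip about 26 mm behind the reported TCP. The fingers are ±14 mm wide and the linkage widens from −66 mm. The z6 crop only showed the wrist, so it didn't help. I'll go back to the gap and lower to a reported z of about 0.18.

```bash
python3 -c "
from h import *
rows([(-72,.058,.30),(-72,.058,.18)])"
```

```text
q [  2.9  15.5  39.9 114.3   0.  -63.3] p [0.57  0.029 0.359] jaw 156.2 x [ 0.003  0.001 -1.   ]
[0.059, -0.037, 0.014, np.float64(-0.73), -1] w [0.61  0.027 0.3  ] roll deg -42
[0.179, -0.037, 0.014, np.float64(-0.73), -1] w [0.61  0.027 0.18 ] roll deg -42
```

{"op": "apply_moves", "data": {
  "commands": [
    [0, -0.01, 0.003, -0.14, -1],
    [0, -0.02, 0.006, -0.28, -1],
    [0, -0.03, 0.01, -0.42, -1],
    [0.01, -0.037, 0.014, -0.56, -1],
    [0.03, -0.037, 0.014, -0.73, -1],
    [0.06, -0.037, 0.014, -0.73, -1],
    [0.09, -0.037, 0.014, -0.73, -1],
    [0.12, -0.037, 0.014, -0.73, -1],
    [0.14, -0.037, 0.014, -0.73, -1],
    [0.16, -0.037, 0.014, -0.73, -1],
    [0.179, -0.037, 0.014, -0.73, -1],
    [0.179, -0.037, 0.014, -0.73, -1]
  ]
}}

```text
time: 6.6
ee_pos: [0.6087, 0.027, 0.176]
tcp_rot: [64.0, 89.9, 172.1]
wrist_force: [-0.2, 0.6, -0.1]
opening: -0.0
```

```bash
python3 -c "
from h import *
print(bot.get_obs()['wrist_force'])
rows([(-72-3*i,.058,.18) for i in range(1,8)])"
```

```text
[-0.21227758  0.5554736  -0.1381386 ]
q [   2.5   12.9   15.6   92.8    0.  -105.5] p [0.609 0.027 0.176] jaw -162.0 x [-0.002  0.    -1.   ]
[-0.004, 0.002, -0.0, np.float64(0.053), -1] w [0.607 0.026 0.18 ] roll deg 3
[-0.004, 0.005, -0.0, np.float64(0.105), -1] w [0.604 0.025 0.18 ] roll deg 6
[-0.004, 0.008, 0.0, np.float64(0.158), -1] w [0.601 0.025 0.18 ] roll deg 9
[-0.004, 0.011, 0.001, np.float64(0.21), -1] w [0.598 0.024 0.18 ] roll deg 12
[-0.004, 0.014, 0.001, np.float64(0.263), -1] w [0.595 0.024 0.18 ] roll deg 15
[-0.004, 0.017, 0.002, np.float64(0.315), -1] w [0.592 0.024 0.18 ] roll deg 18
[-0.004, 0.02, 0.003, np.float64(0.367), -1] w [0.589 0.024 0.18 ] roll deg 21
```

{"op": "apply_moves", "data": {
  "commands": [
    [-0.003, 0.002, 0, 0.053, -1],
    [-0.003, 0.005, 0, 0.105, -1],
    [-0.003, 0.008, 0, 0.158, -1],
    [-0.003, 0.011, 0.001, 0.21, -1],
    [-0.003, 0.014, 0.001, 0.263, -1],
    [-0.003, 0.017, 0.002, 0.315, -1],
    [-0.003, 0.02, 0.003, 0.367, -1]
  ]
}}

```text
time: 7.3
ee_pos: [0.589, 0.0236, 0.1798]
tcp_rot: [74.7, 89.9, 161.7]
wrist_force: [2.5, 1.2, -0.4]
opening: 0.0
```

```bash
cat >> h.py <<'E'
def angle(n="scene"):
    """arm direction modulo 60 deg from the arms' top edges, and pipette tops seen"""
    c=cams.camera(n);P=cloud(c);d=P[...,:2]-A;r=np.hypot(d[...,0],d[...,1]);a=np.degrees(np.arctan2(d[...,1],d[...,0]))
    m=(P[...,2]>.216)&(P[...,2]<.229)&(r>.035)&(r<.085)&(c["depth"]>0)
    w=np.exp(6j*np.radians(a[m])).mean()
    k=(P[...,2]>.255)&(P[...,2]<.264)&(r>.1)&(r<.12)
    h=np.histogram(a[k],36,(-180,180))
    print("arm mod 60:",round(np.degrees(np.angle(w))/6,1),"coherence",round(abs(w),2),m.sum(),
      "tops",[(int(x)+5,int(y)) for x,y in zip(h[1],h[0]) if y>4])
    return c
E
python3 -c "
from h import *
print(bot.get_obs()['wrist_force'])
c=angle()
rows([(-93-3*i,.058,.18) for i in range(1,13)])"
```

```text
[ 2.52170013  1.15089367 -0.39234071]
arm mod 60: 7.1 coherence 0.83 368 tops [(-175, 25), (-55, 19), (-45, 6), (5, 22), (15, 8), (65, 23)]
q [  2.3  10.   12.7  92.8   0.  -84.5] p [0.589 0.024 0.18 ] jaw 176.8 x [-0.002  0.    -1.   ]
[-0.0, 0.003, 0.0, np.float64(0.048), -1] w [0.586 0.024 0.18 ] roll deg 3
[-0.0, 0.006, 0.001, np.float64(0.1), -1] w [0.583 0.025 0.18 ] roll deg 6
[-0.0, 0.009, 0.001, np.float64(0.153), -1] w [0.58  0.025 0.18 ] roll deg 9
[-0.0, 0.012, 0.002, np.float64(0.205), -1] w [0.577 0.026 0.18 ] roll deg 12
[-0.0, 0.015, 0.002, np.float64(0.257), -1] w [0.574 0.027 0.18 ] roll deg 15
[-0.0, 0.018, 0.003, np.float64(0.31), -1] w [0.571 0.028 0.18 ] roll deg 18
[-0.0, 0.02, 0.004, np.float64(0.362), -1] w [0.568 0.029 0.18 ] roll deg 21
[-0.0, 0.023, 0.005, np.float64(0.415), -1] w [0.566 0.03  0.18 ] roll deg 24
[-0.0, 0.026, 0.007, np.float64(0.467), -1] w [0.563 0.032 0.18 ] roll deg 27
[-0.0, 0.029, 0.008, np.float64(0.519), -1] w [0.56  0.033 0.18 ] roll deg 30
[-0.0, 0.031, 0.01, np.float64(0.572), -1] w [0.558 0.035 0.18 ] roll deg 33
[-0.0, 0.034, 0.011, np.float64(0.624), -1] w [0.555 0.037 0.18 ] roll deg 36
```

The carousel has turned 10.5° so far, with the finger about 20° behind the pushed arm as planned. I'll carry on.

{"op": "apply_moves", "data": {
  "commands": [
    [0, 0.003, 0, 0.05, -1],
    [0, 0.006, 0.001, 0.1, -1],
    [0, 0.009, 0.001, 0.153, -1],
    [0, 0.012, 0.002, 0.205, -1],
    [0, 0.015, 0.002, 0.257, -1],
    [0, 0.018, 0.003, 0.31, -1],
    [0, 0.02, 0.004, 0.362, -1],
    [0, 0.023, 0.005, 0.415, -1],
    [0, 0.026, 0.007, 0.467, -1],
    [0, 0.029, 0.008, 0.519, -1],
    [0, 0.031, 0.01, 0.572, -1],
    [0, 0.034, 0.011, 0.624, -1]
  ]
}}

```text
time: 8.55
ee_pos: [0.5555, 0.0365, 0.1806]
tcp_rot: [119.4, 90.0, 170.4]
wrist_force: [1.3, 0.2, 0.1]
opening: -0.0
```

```bash
python3 -c "
from h import *
print(bot.get_obs()['wrist_force'])
c=angle()
rows([(-129-3*i,.058,.18) for i in range(1,13)])"
```

```text
[1.34182422 0.15341787 0.08375743]
arm mod 60: -28.7 coherence 0.86 378 tops [(-95, 8), (-85, 13), (-25, 19), (25, 6), (35, 22), (145, 17), (155, 11)]
q [  3.8   5.4   7.7  92.3   0.  -47. ] p [0.555 0.037 0.181] jaw 140.8 x [-0.001  0.    -1.   ]
[0.001, 0.003, 0.0, np.float64(0.049), -1] w [0.553 0.039 0.18 ] roll deg 3
[0.001, 0.006, 0.001, np.float64(0.101), -1] w [0.551 0.041 0.18 ] roll deg 6
[0.001, 0.009, 0.001, np.float64(0.154), -1] w [0.549 0.043 0.18 ] roll deg 9
[0.001, 0.012, 0.002, np.float64(0.206), -1] w [0.547 0.045 0.18 ] roll deg 12
[0.001, 0.015, 0.002, np.float64(0.258), -1] w [0.545 0.048 0.18 ] roll deg 15
[0.001, 0.018, 0.003, np.float64(0.311), -1] w [0.543 0.05  0.18 ] roll deg 18
[0.001, 0.021, 0.004, np.float64(0.363), -1] w [0.542 0.053 0.18 ] roll deg 21
[0.001, 0.023, 0.005, np.float64(0.415), -1] w [0.54  0.056 0.18 ] roll deg 24
[0.001, 0.026, 0.007, np.float64(0.468), -1] w [0.539 0.058 0.18 ] roll deg 27
[0.001, 0.029, 0.008, np.float64(0.52), -1] w [0.538 0.061 0.18 ] roll deg 30
[0.001, 0.031, 0.01, np.float64(0.572), -1] w [0.537 0.064 0.18 ] roll deg 33
[0.001, 0.034, 0.011, np.float64(0.625), -1] w [0.536 0.067 0.18 ] roll deg 36
```

{"op": "apply_moves", "data": {
  "commands": [
    [0, 0.003, 0, 0.05, -1],
    [0, 0.006, 0.001, 0.1, -1],
    [0, 0.009, 0.001, 0.153, -1],
    [0, 0.012, 0.002, 0.205, -1],
    [0, 0.015, 0.002, 0.257, -1],
    [0, 0.018, 0.003, 0.31, -1],
    [0, 0.021, 0.004, 0.362, -1],
    [0, 0.023, 0.005, 0.415, -1],
    [0, 0.026, 0.007, 0.467, -1],
    [0, 0.029, 0.008, 0.519, -1],
    [0, 0.031, 0.01, 0.572, -1],
    [0, 0.034, 0.011, 0.624, -1]
  ]
}}

```text
time: 9.8
ee_pos: [0.5359, 0.0666, 0.1812]
tcp_rot: [167.7, 90.0, -177.2]
wrist_force: [0.6, -1.0, 0.9]
opening: -0.0001
```

```bash
python3 -c "
from h import *
print(bot.get_obs()['wrist_force'])
c=angle()
rows([(-165-3*i,.058,.18) for i in range(1,13)])"
```

```text
[ 0.58395369 -1.02590651  0.88288812]
arm mod 60: -4.4 coherence 0.86 382 tops [(-65, 24), (-5, 28), (115, 25), (175, 21)]
q [ 7.1  3.2  5.3 92.2  0.  -7.8] p [0.536 0.067 0.181] jaw 104.9 x [-0.001  0.    -1.   ]
[0.001, 0.003, 0.0, np.float64(0.05), -1] w [0.535 0.07  0.18 ] roll deg 3
[0.001, 0.006, 0.001, np.float64(0.103), -1] w [0.535 0.073 0.18 ] roll deg 6
[0.001, 0.009, 0.001, np.float64(0.155), -1] w [0.534 0.076 0.18 ] roll deg 9
[0.001, 0.012, 0.002, np.float64(0.207), -1] w [0.534 0.079 0.18 ] roll deg 12
[0.001, 0.015, 0.002, np.float64(0.26), -1] w [0.534 0.082 0.18 ] roll deg 15
[0.001, 0.018, 0.003, np.float64(0.312), -1] w [0.534 0.085 0.18 ] roll deg 18
[0.001, 0.021, 0.004, np.float64(0.364), -1] w [0.534 0.088 0.18 ] roll deg 21
[0.001, 0.024, 0.005, np.float64(0.417), -1] w [0.535 0.091 0.18 ] roll deg 24
[0.001, 0.026, 0.007, np.float64(0.469), -1] w [0.535 0.094 0.18 ] roll deg 27
[0.001, 0.029, 0.008, np.float64(0.521), -1] w [0.536 0.097 0.18 ] roll deg 30
[0.001, 0.032, 0.01, np.float64(0.574), -1] w [0.537 0.1   0.18 ] roll deg 33
[0.001, 0.034, 0.011, np.float64(0.626), -1] w [0.538 0.103 0.18 ] roll deg 36
```

{"op": "apply_moves", "data": {
  "commands": [
    [0, 0.003, 0, 0.05, -1],
    [0, 0.006, 0.001, 0.1, -1],
    [0, 0.009, 0.001, 0.153, -1],
    [0, 0.012, 0.002, 0.205, -1],
    [0, 0.015, 0.002, 0.257, -1],
    [0, 0.018, 0.003, 0.31, -1],
    [0, 0.021, 0.004, 0.362, -1],
    [0, 0.024, 0.005, 0.415, -1],
    [0, 0.026, 0.007, 0.467, -1],
    [0, 0.029, 0.008, 0.519, -1],
    [0, 0.032, 0.01, 0.572, -1],
    [0, 0.034, 0.011, 0.624, -1]
  ]
}}

```text
time: 11.05
ee_pos: [0.5377, 0.1027, 0.1816]
tcp_rot: [-179.0, 90.0, 160.2]
wrist_force: [-0.1, -0.7, 0.3]
opening: 0.0003
```

```bash
python3 -c "
from h import *
print(bot.get_obs()['wrist_force'])
c=angle()
rows([(-201-2*i,.058,.18) for i in range(1,11)])"
```

```text
[-0.08338611 -0.72944025  0.29519986]
arm mod 60: 19.2 coherence 0.89 364 tops [(-105, 13), (-95, 7), (-45, 12), (-35, 14), (75, 18), (85, 11), (135, 22), (145, 6)]
q [10.8  4.2  6.5 92.3  0.  31.8] p [0.538 0.103 0.182] jaw 69.0 x [-0.001  0.    -1.   ]
[0.002, 0.002, 0.0, np.float64(0.035), -1] w [0.539 0.105 0.18 ] roll deg 2
[0.002, 0.004, 0.0, np.float64(0.07), -1] w [0.539 0.107 0.18 ] roll deg 4
[0.002, 0.006, 0.0, np.float64(0.105), -1] w [0.54  0.108 0.18 ] roll deg 6
[0.002, 0.008, 0.001, np.float64(0.14), -1] w [0.541 0.11  0.18 ] roll deg 8
[0.002, 0.01, 0.001, np.float64(0.175), -1] w [0.542 0.112 0.18 ] roll deg 10
[0.002, 0.012, 0.001, np.float64(0.21), -1] w [0.543 0.114 0.18 ] roll deg 12
[0.002, 0.014, 0.002, np.float64(0.244), -1] w [0.544 0.115 0.18 ] roll deg 14
[0.002, 0.016, 0.002, np.float64(0.279), -1] w [0.546 0.117 0.18 ] roll deg 16
[0.002, 0.018, 0.003, np.float64(0.314), -1] w [0.547 0.119 0.18 ] roll deg 18
[0.002, 0.02, 0.004, np.float64(0.349), -1] w [0.548 0.12  0.18 ] roll deg 20
```

{"op": "apply_moves", "data": {
  "commands": [
    [0, 0.002, 0, 0.035, -1],
    [0, 0.004, 0, 0.07, -1],
    [0, 0.006, 0, 0.105, -1],
    [0, 0.008, 0.001, 0.14, -1],
    [0, 0.01, 0.001, 0.175, -1],
    [0, 0.012, 0.001, 0.21, -1],
    [0, 0.014, 0.002, 0.244, -1],
    [0, 0.016, 0.002, 0.279, -1],
    [0, 0.018, 0.003, 0.314, -1],
    [0, 0.019, 0.0035, 0.33, -1],
    [0, 0.019, 0.0035, 0.33, -1]
  ]
}}

```text
time: 12.2
ee_pos: [0.5479, 0.1194, 0.1817]
tcp_rot: [-170.5, 90.0, 149.7]
wrist_force: [-0.4, -0.3, 0.5]
opening: -0.0003
```

```bash
python3 -c "
from h import *
c=angle()"
```

```text
arm mod 60: -0.2 coherence 0.89 339 tops [(-125, 15), (-115, 7), (-65, 13), (-55, 11), (55, 16), (65, 13), (115, 17), (125, 7)]
```

The arms now stand at −0.2° modulo 60, so the eight-channel pipette should be at 180°. I'll back off, lift away and retreat towards the robot.

{"op": "apply_moves", "data": {
  "commands": [
    [0, -0.004, 0, 0, -1],
    [0, -0.008, 0, 0, -1],
    [-0.02, -0.008, 0, 0, -1],
    [-0.05, -0.008, 0, 0, -1],
    [-0.09, -0.008, 0, 0, -1],
    [-0.13, -0.008, 0, 0, -1],
    [-0.17, -0.008, 0, 0, -1],
    [-0.2, -0.008, 0, 0, -1],
    [-0.2, -0.008, 0, 0, -1]
  ]
}}

```text
time: 13.15
ee_pos: [0.5431, 0.1129, 0.3861]
tcp_rot: [55.6, 89.6, 15.8]
wrist_force: [-0.8, 0.2, -0.3]
opening: 0.0001
```

```bash
python3 -c "
from h import *
o,p,R=pose();print(p,(R.T@np.array([-.2,.2,0])).round(3))
c=angle()"
```

```text
[0.54312606 0.11289084 0.38612775] [-0.001  0.026 -0.282]
arm mod 60: -0.5 coherence 0.91 370 tops [(-125, 14), (-115, 6), (-65, 11), (-55, 15), (55, 17), (65, 13), (115, 21), (125, 5), (175, 20)]
```

{"op": "apply_moves", "data": {
  "commands": [
    [0, 0.004, -0.04, 0, -1],
    [0, 0.008, -0.08, 0, -1],
    [0, 0.011, -0.12, 0, -1],
    [0, 0.015, -0.16, 0, -1],
    [0, 0.018, -0.2, 0, -1],
    [0, 0.022, -0.24, 0, -1],
    [0, 0.026, -0.28, 0, -1],
    [0, 0.026, -0.28, 0, -1],
    [0, 0.026, -0.28, 0, -1]
  ]
}}

```text
time: 14.1
ee_pos: [0.344, 0.3122, 0.3823]
tcp_rot: [42.5, 89.9, 2.9]
wrist_force: [1.5, -0.3, -0.1]
opening: 0.0001
```

```bash
python3 -c "
from h import *
angle('top');c=angle()
a=cv2.resize(cams.camera('top')['frame'][100:270,130:370],None,fx=2.35,fy=2.35,interpolation=2)
b=cv2.resize(c['frame'][150:340,180:420],None,fx=2.35,fy=2.35,interpolation=2)
n=min(len(a),len(b));cv2.imwrite('pics/end.png',cv2.resize(np.vstack([a[:n],b[:n]]),(423,600)))
print(bot.get_obs()['ee_pos'])"
```

```text
arm mod 60: -0.7 coherence 0.94 560 tops [(-175, 19), (-125, 25), (-115, 19), (-65, 24), (-55, 16), (55, 26), (65, 14), (115, 27), (125, 13), (175, 26)]
arm mod 60: -0.7 coherence 0.91 383 tops [(-175, 6), (-125, 12), (-115, 7), (-65, 11), (-55, 16), (55, 16), (65, 13), (115, 19), (125, 7), (175, 20)]
[0.34526377 0.31132843 0.38272655]
```

View pics/end.png

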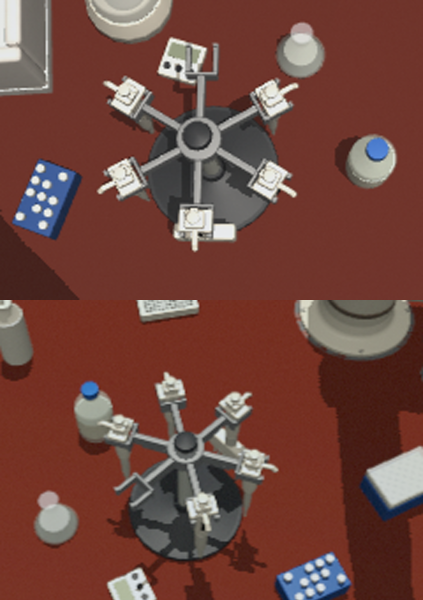

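In the top view the flat-headed pipette hangs at (195,220), straight in front of the column. The empty cradle is behind it at (202,60). All five pipettes are upright and the bystanders have not moved.

```bash
python3 -c "
from h import *
print(bot.job_done())"
```

```text
the job is handed in; nothing more can be done
None
```

The eight-channel pipette now hangs straight in front of the column, within about 1° of −x, and I've handed the job in. I pushed the neighbouring arm clockwise by about 138° with the shut fingertips, then backed off and lifted clear. It took about 14 s of the 48 s allowed; no verdict was reported.

**First pass missed:** the fingers went over the arm without turning it, because the real fingertip sits about 26 mm behind the reported TCP. I measured this in the depth image and went in lower, and the push then worked.

**Last checks:**
- **Carousel angle:** both cameras put the arms 0.7° from straight. They drifted from −0.2° to −0.7° over the readings after the push ended. The last two readings, one from each camera, agreed, so it looked at rest, but I did not measure its speed directly.
- **Pipettes:** all five tops were seen at the right height and spacing, and the last picture shows them hanging upright.
- **Other things on the bench:** those in the last picture looked unmoved. I did not measure their positions, and the pcr rack, tip box and wash bottle were not fully in view.
- **Robot:** it stood clear, with nothing touching it.

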